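# Sweep the round waiting-number tokens into the return bay

## Task

Sweep the three round wooden tokens across the desk with your fingers, through the open side of the low three-walled bay, until each lies wholly inside it. Only push them: they stay flat on the desk and are never picked up or tipped. Leave the square key tags, the stamp and everything else on the desk where they are.

Things in the scene. Friction and masses are not known exactly. Their poses are not given: they have to be found in the camera images.
- bay: fixed return bay: three low light-wood walls (25 mm high, 8 mm thick) on the desk, no floor (a flush grey pad marks the inside). Outline 196 mm along its x by 130 mm along its y; the side at y = -65 mm is fully open (no sill), facing roughly world -y; inner faces: back y = +57 mm, sides x = -90 and +90 mm. Origin at the outline's centre, on the desk; yaw varies
- token0: one of three round waiting-number tokens: plain light-wood disc, 40 mm diameter, 14 mm thick, about 16 to 28 g, lying flat and loose on the desk, no lettering; slides freely when pushed. Origin at the centre of its underside, z up. Swept into the bay
- token1: one of three round waiting-number tokens: plain light-wood disc, 40 mm diameter, 14 mm thick, about 16 to 28 g, lying flat and loose on the desk, no lettering; slides freely when pushed. Origin at the centre of its underside, z up. Swept into the bay
- token2: one of three round waiting-number tokens: plain light-wood disc, 40 mm diameter, 14 mm thick, about 16 to 28 g, lying flat and loose on the desk, no lettering; slides freely when pushed. Origin at the centre of its underside, z up. Swept into the bay
- tag0: one of two square key tags of the same light wood, 36 x 36 x 14 mm, loose among the tokens; stays where it is. Origin at the centre of its underside
- tag1: one of two square key tags of the same light wood, 36 x 36 x 14 mm, loose among the tokens; stays where it is. Origin at the centre of its underside
- stamp: office hand stamp standing among the tokens: black round foot 34 mm diameter, dark wooden grip, 55 mm tall; stays where it is. Origin at the centre of its underside
- stapler: grey and black stapler lying flat, 140 mm along its x, 36 mm wide, 46 mm tall, to the right of the tokens (-y side); stays. Origin at the centre of its underside
- notes: block of white note paper, 75 x 75 x 35 mm, beyond the tokens; stays. Origin at the centre of its underside
Things that resemble listed ones, but are neither listed nor needed, are in the scene too. What is shaped like the token1 but red is not meant.

How it is judged:
By the outcome, as a careful person would: the job done as asked, in the order asked, and still so for the second after the job is handed in, with the robot touching nothing.
It also fails if it takes over 72 s, if anything falls off the work surface, if the arm or the gripper's body presses on something with over 40 N, if the wrist force passes 120 N, or if a joint passes its speed limit or range.

## Robot

A 6-joint arm with a two-finger parallel gripper is mounted at the origin on the work surface. World frame = base frame: x ahead of the robot, y to its left, z up, the work surface at z = 0. Lengths are in m, angles in rad, forces in N, time in s.
With the tool pointing down it reaches from about 0.275 to 0.875 m from the base axis. Payload 12.5 kg.
Tool frame: the origin (TCP) lies at the very end of the fingers, on their centre line; the grasp point (between the pads) lies 19 mm behind it; x points along the fingers, y is the direction in which the jaws open and shut, and the axes are right-handed (so a half turn about x gives the same grasp; the last joint's range is limited). The gripper opens to 85 mm and grips with 20 to 120 N. Pads are 22 mm wide; open, the fingers measure 114 mm over their backs; the gripper's body (76 mm by 85 mm) begins 54 mm behind the grasp point. The pads swing forward as they close: fully open they stand 13 mm farther back than shut.
Start: joints at [-1.204, 0.351, 1.652, -0, 1.139, -0.085], TCP at [0.24, -0.495, 0.203] pointing down, gripper open.
Joint ranges: [-2.75, 2.75], [-0.79, 2.1], [0.01, 2.65], [-1.57, 4.71], [0.07, 3.14], [-2.87, 2.87]. Speed limits (rad/s): [2.22, 2.22, 2.79, 3.14, 3.14, 3.14].

## Interface

Orientations are given as a 3x3 rotation matrix whose columns are the frame's x, y, z axes.
In Python, from bench import manip gives the robot as it stands. Calls block until the motion is done:
- manip.move_ptp(position, orientation): joint-space move of the TCP to a pose.
- manip.move_l(position, attitude=None, max_speed=0.15): straight line of the TCP; attitude=None keeps the orientation; max_speed is the mean speed in m/s.
- manip.move_j(angles): joint-space move.
- manip.set_gripper(opening, effort=None): opening from 0.0 (shut) to 1.0 (fully open); effort is the grip in N (None keeps the last); returns when the fingers have stopped.
- manip.dwell(seconds).
- manip.inverse_kinematics(position, orientation): joint angles nearest the present ones, or None.
- manip.grab_frame(name): name is "side" or "top" or "wrist"; returns (picture, depth): 420x560x3 uint8, red, green, blue; 420x560 float32, m along the optical axis (not along the pixel's ray), 0 where there is no reading.
- manip.get_calibration(name): a dict with "camera_matrix" (3x3 intrinsics, pixels), "R" (3x3) and "t" (3): a world point X has camera coordinates R X + t. Camera axes: x right, y down, z forward; pixel columns grow to the right and rows downward; lengths in m; the calibration is good to about 2 mm. A picture is of the moment at which its call begins: read the wrist's pose just before it. get_calibration takes no time and is no camera call; for the wrist camera it gives the pose at the moment of the call.
A pose or a line that the arm cannot do raises manip.Unreachable and nothing moves.
- manip.sign_off(): hands the job in, once; it reports no verdict.
Trained networks look in the newest picture that a camera, given by its name, has taken for a name from the list of things; names that differ only in an ending like _2 or _b are one class to them, and where a whole thing is asked for, a point or a joint stands for the part that bears it (a point fixed in the world has none). Each returns a list of dicts, best first, with "confidence" (0 to 1); they miss things now and then, are a little off and sometimes report something else, mostly with a low value. They report only what shows in the picture. A call takes as long as a camera call. They do not tell look-alikes from the thing itself.
- manip.look_for(camera, name): "at" ([x, y, z] in m, in world coordinates, good to about 4 mm: the middle of the surface that is visible of it).
Readings, each from a call of its own:
- manip.current_time(): time.
- manip.current_qpos(): joint angles.
- manip.current_joint_vel(): joint speeds.
- manip.current_joint_torque(): joint torques, N m.
- manip.current_ee_pos(): TCP position.
- manip.current_tcp_rot(): TCP orientation.
- manip.current_force(): force on the tool from outside, world axes, zero at the start.
- manip.current_ft_torque(): the same for the moment, N m.
- manip.current_grip_width(): opening from 0.0 (shut) to 1.0 (fully open).
Only numpy, scipy, OpenCV 4.12 (cv2) and the standard library are available. Lean on these libraries where they do the work, as an engineer would, in place of code of your own. Each camera call takes 0.05 s, during which the arm holds its last target.

## Working session

There is one attempt and no reset: what is moved stays moved. The work goes in short steps, each a Python script; the robot and the scene stay as the last script left them, time stands still between calls to the robot, and variables do not carry over. Pictures are saved under pics/ and viewed, and the job is handed in when it is done.

```bash
mkdir -p pics; ls; cat > h.py <<'E'
import numpy as np, cv2
from bench import manip
def save(cam,name):
    c=manip.get_calibration(cam); p,d=manip.grab_frame(cam)
    cv2.imwrite(f'pics/{name}.png',cv2.cvtColor(p,cv2.COLOR_RGB2BGR)); np.savez(f'pics/{name}.npz',p=p,d=d,K=c['camera_matrix'],R=c['R'],t=c['t'])
    return p,d,c
def px2w(u,v,z,K,R,t):
    ray=R.T@np.linalg.inv(K)@np.array([u,v,1.]); o=-R.T@t
    return o+ray*(z-o[2])/ray[2]
E
python3 - <<'E'
from h import *
for c in ['top','side']:
    p,d,cc=save(c,c+'0'); print(c,cc)
    for n in (['token0','tag0','stamp','bay','stapler','notes'] if c=='top' else []):
        for r in manip.look_for(c,n): print(n,np.round(r['at'],4),round(r['confidence'],2))
print(manip.current_time(), manip.current_tcp_rot())
E
```

```text
pics
top {'camera_matrix': array([[444.76902365,   0.        , 281.05815334],
       [  0.        , 444.76902365, 212.72437788],
       [  0.        ,   0.        ,   1.        ]]), 'R': array([[-0.00386905, -0.99982141, -0.01849792],
       [-0.98120196,  0.00736483, -0.19284313],
       [ 0.19294493,  0.01740407, -0.98105522]]), 't': array([-0.0459011 ,  0.58537228,  0.75952178])}
token0 [ 0.6    -0.2283  0.0172] 0.92
token0 [ 0.4251 -0.1588  0.0164] 0.8
token0 [ 0.5484 -0.1676  0.0134] 0.69
token0 [ 0.6846 -0.0811  0.0161] 0.68
token0 [ 0.7197 -0.1414  0.0095] 0.62
token0 [ 0.6039 -0.0329  0.0142] 0.48
tag0 [ 0.4685 -0.0305  0.0177] 0.64
tag0 [ 0.6013 -0.0336  0.0142] 0.57
stamp [ 0.4693 -0.0278  0.0144] 0.71
stamp [ 0.4839 -0.2868  0.012 ] 0.58
bay [0.526  0.2067 0.0044] 0.74
stapler [ 0.6457 -0.3245  0.0443] 0.98
stapler [ 0.6439 -0.1622  0.0155] 0.67
stapler [0.7524 0.0147 0.0336] 0.34
side {'camera_matrix': array([[474.36023078,   0.        , 275.8622538 ],
       [  0.        , 474.36023078, 206.29114641],
       [  0.        ,   0.        ,   1.        ]]), 'R': array([[-0.90030538, -0.43507086, -0.01278941],
       [-0.20795326,  0.45576543, -0.86546711],
       [ 0.38236849, -0.7765251 , -0.50080247]]), 't': array([0.50813491, 0.18721473, 0.66884571])}
0.4 [[-3.78417502e-05  4.36613546e-01 -8.99649159e-01]
 [ 1.33385861e-04 -8.99649150e-01 -4.36613547e-01]
 [-9.99999990e-01 -1.36522699e-04 -2.41937754e-05]]
```

View pics/top0.png

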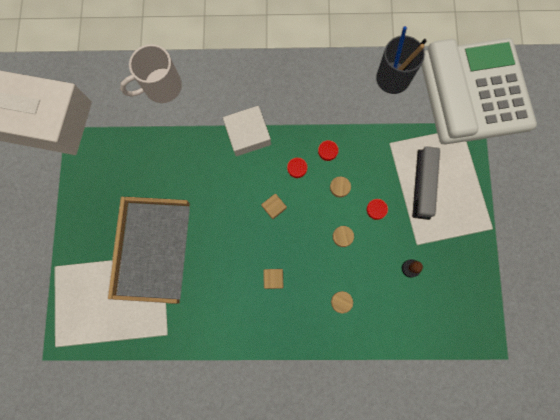

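View pics/side0.png

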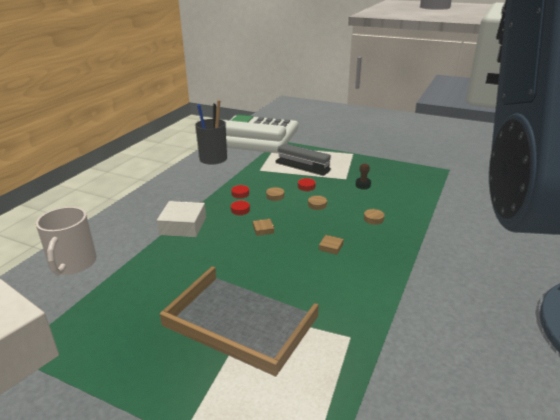

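Top view: wooden tokens are at px (341,187), (343,236) and (342,302). Red look-alikes are at (297,168), (328,150) and (377,209), tags at (274,206) and (273,279), and the stamp at (413,268). The bay is at (150,250), open to the right (-y). Next I'll measure these accurately.

```bash
cat > meas.py <<'E'
from h import *
def blobs(f):
    z=np.load(f'pics/{f}.npz'); p,d,K,R,t=[z[k] for k in 'pdKRt']
    hsv=cv2.cvtColor(p,cv2.COLOR_RGB2HSV)
    out=[]
    wood=cv2.inRange(hsv,(8,90,90),(25,255,255)); red=cv2.inRange(hsv,(0,200,100),(5,255,255))|cv2.inRange(hsv,(175,200,100),(180,255,255))
    for nm,m in [('wood',wood),('red',red)]:
        n,l,s,c=cv2.connectedComponentsWithStats(m)
        for i in range(1,n):
            if s[i,4]<60: continue
            w=px2w(*c[i],0.013,K,R,t)
            pts=np.argwhere(l==i)[:,::-1].astype(np.float32)
            r=cv2.minAreaRect(pts)
            b=np.array([px2w(*q,0.014,K,R,t)[:2] for q in cv2.boxPoints(r)])
            vv,uu=np.argwhere(l==i).T; zz=d[vv,uu]
            P=(np.linalg.inv(K)@np.c_[uu,vv,np.ones(len(uu))].T*zz-t[:,None]); P=R.T@P
            sel=P[2]>0.009
            print(nm,np.round(c[i],1),s[i,4],'w',np.round(w[:2],4),'depth med',np.round(np.median(P,axis=1),4),'size',np.round([np.linalg.norm(b[0]-b[1]),np.linalg.norm(b[1]-b[2])],3))
            if s[i,4]>420: print(np.round(b,4).tolist())
            if s[i,4]<420 and nm=='wood' and 0: print(b)
if __name__=='__main__':
    import sys; blobs(sys.argv[1])
E
python3 meas.py top0
python3 - <<'E'
from h import *
z=np.load('pics/top0.npz'); p,d,K,R,t=[z[k] for k in 'pdKRt']
im=cv2.resize(cv2.cvtColor(p,cv2.COLOR_RGB2BGR)[180:320,90:290],None,fx=4,fy=4,interpolation=cv2.INTER_CUBIC)
cv2.imwrite('pics/crop0.png',im)
E
```

```text
wood [340.1 186.4] 326 w [ 0.6451 -0.1639] depth med [ 0.6452 -0.1636  0.0143] size [0.039 0.038]
wood [273.6 205.8] 344 w [ 0.6074 -0.034 ] depth med [ 0.607  -0.0347  0.0142] size [0.037 0.037]
wood [134.2 246.9] 1024 w [0.529  0.2336] depth med [0.5333 0.2532 0.0249] size [0.203 0.137]
[[0.4325, 0.2774], [0.6351, 0.2707], [0.6199, 0.1344], [0.4191, 0.1471]]
wood [343. 236.] 343 w [ 0.5475 -0.1665] depth med [ 0.5473 -0.1663  0.0143] size [0.038 0.038]
wood [273.  278.3] 366 w [ 0.4681 -0.0327] depth med [ 0.4685 -0.0329  0.0142] size [0.034 0.035]
wood [341.6 301.9] 362 w [ 0.4242 -0.1603] depth med [ 0.4239 -0.1604  0.0147] size [0.039 0.036]
red [327.8 150.1] 287 w [ 0.7198 -0.1417] depth med [ 0.7193 -0.1418  0.0142] size [0.036 0.037]
red [296.7 167.5] 287 w [ 0.6844 -0.0797] depth med [ 0.6844 -0.0801  0.0143] size [0.037 0.037]
red [376.7 208.9] 303 w [ 0.5999 -0.2331] depth med [ 0.5997 -0.2329  0.0143] size [0.037 0.035]
```

View pics/crop0.png

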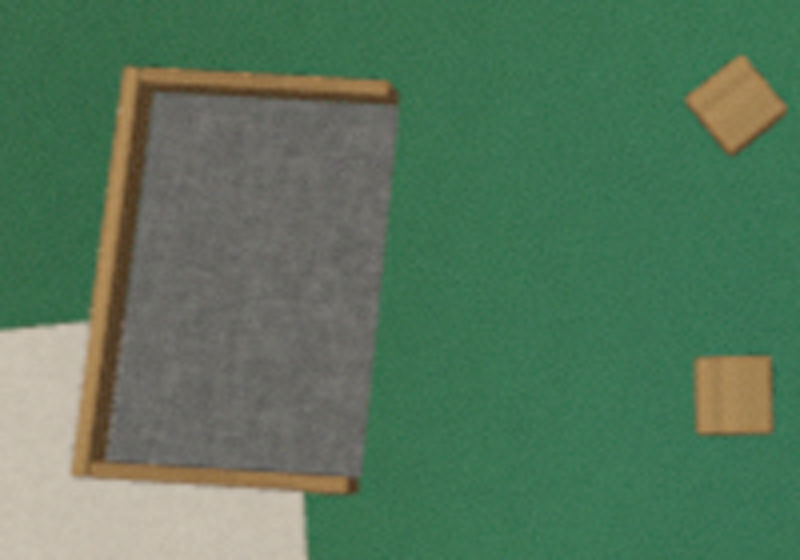

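```bash
cat > plan.py <<'E'
from h import *
z=np.load('pics/top0.npz'); K,R,t=[z[k] for k in 'KRt']
# outer top corners of the bay (px from crop): BL far(+x,+y), (+x,-y), (-x,+y), (-x,-y)
cr=[(125,67),(393,82),(73,473),(352,491)]
if __name__=='__main__':
    P=[px2w(90+u/4,180+v/4,0.025,K,R,t)[:2] for u,v in cr]; P=np.array(P); print(P.round(4))
    print([np.linalg.norm(P[a]-P[b]).round(4) for a,b in [(0,1),(2,3),(0,2),(1,3)]])
    ex=(P[0]-P[2])+(P[1]-P[3]); yaw=np.arctan2(ex[1],ex[0]); print('c',P.mean(0),'yaw',yaw)
    ey=(P[0]-P[1])+(P[2]-P[3]); print('yaw from sides',np.arctan2(-ey[0],ey[1]))
    # depth check: points above 15 mm in region
    d=z['d'];vv,uu=np.mgrid[0:420,0:560]
    Q=(np.linalg.inv(K)@np.c_[uu.ravel(),vv.ravel(),np.ones(uu.size)].T*d.ravel()-t[:,None]);Q=R.T@Q
    s=(Q[2]>0.018)&(Q[2]<0.032)&(Q[0]>.38)&(Q[0]<.68)&(Q[1]>.1)&(Q[1]<.31)&(d.ravel()>0)
    r=cv2.minAreaRect(Q[:2,s].T.astype(np.float32)); print('depth rect',r)
E
python3 plan.py
```

```text
[[0.6251 0.2603]
 [0.6166 0.1299]
 [0.4324 0.2718]
 [0.4237 0.1418]]
[np.float64(0.1307), np.float64(0.1303), np.float64(0.1931), np.float64(0.1933)]
c [0.52447072 0.20098492] yaw -0.06067199883970535
yaw from sides -0.06570308540759953
depth rect ((0.5254409909248352, 0.20264564454555511), (0.13062262535095215, 0.19611428678035736), 86.376708984375)
```

The bay measures 196 x 131 mm, which matches the spec, with its centre at (0.525, 0.202) and yaw -0.063. Next I'll plan the push paths and check IK and clearances offline.

```bash
cat > push.py <<'E'
from h import *
GAP=0.028; OPEN=GAP/0.085
OFF=0.011+np.sqrt(0.02**2-(GAP/2)**2)   # tcp to disc centre in cradle
ZP=0.003; ZH=0.11
C=np.array([0.525,0.202]); Y=-0.063
def bay(x,y): return C+np.array([x*np.cos(Y)-y*np.sin(Y), x*np.sin(Y)+y*np.cos(Y)])
def f(a): a=np.radians(a); return np.array([np.sin(a),np.cos(a)])
def rot(a,s=1):
    x=np.array([0,0,-1.]); g=f(a); y=s*np.array([g[1],-g[0],0]); return np.c_[x,y,np.cross(x,y)]
def tcp(p,a,back=0,z=ZP): q=np.array(p)-(OFF+back)*f(a); return np.array([q[0],q[1],z])
# token start, list of (disc point, facing deg)
PATHS={
 1:dict(start=(0.5475,-0.1665,-5),pts=[(0.535,-0.05,-5),(0.535,0.03,0),(*bay(0,30),0)]),
 0:dict(start=(0.6455,-0.1638,-38),pts=[(0.545,-0.085,-38),(0.530,-0.045,-18),(0.533,0.02,0),(0.545,0.08,12),(*bay(52,0),12)]),
 2:dict(start=(0.424,-0.1603,42),pts=[(0.518,-0.095,42),(0.537,-0.045,18),(0.533,0.02,0),(0.515,0.08,-14),(*bay(-52,0),-14)]),
}
OBS={'tag0':[(0.607+dx,-0.034+dy) for dx,dy in ((.0255,0),(-.0255,0),(0,.0255),(0,-.0255),(.0127,.0127),(-.0127,.0127),(.0127,-.0127),(-.0127,-.0127))],
 'tag1':[(0.468+dx,-0.033+dy) for dx in(-.018,0,.018) for dy in (-.018,0,.018)],
 'redA':[(0.7198+.02*np.cos(k),-0.1417+.02*np.sin(k)) for k in np.arange(0,6.3,.3)],
 'redB':[(0.6844+.02*np.cos(k),-0.0797+.02*np.sin(k)) for k in np.arange(0,6.3,.3)],
 'redC':[(0.5999+.02*np.cos(k),-0.2331+.02*np.sin(k)) for k in np.arange(0,6.3,.3)],
 'stamp':[(0.484+.017*np.cos(k),-0.286+.017*np.sin(k)) for k in np.arange(0,6.3,.3)],
 'walls':[tuple(bay(s*x,y)) for s in(-1,1) for x in (.09,.098) for y in np.linspace(-.065,.065,14)]}
def check(k):
    P=PATHS[k]; best={}
    prev=np.array(P['start']); segs=[(prev,prev,0.02)]
    rows=[]
    for b in np.linspace(0.02,0,5): rows.append((prev,b))
    for p in P['pts']:
        p=np.array(p)
        for u in np.linspace(0,1,12): rows.append((prev+(p-prev)*u,0))
        v=(p-prev)[:2]; ang=np.degrees(np.arctan2(v[0],v[1])); print(' seg dir %.0f  facing %.0f->%.0f len %.3f'%(ang,prev[2],p[2],np.hypot(*v)))
        prev=p
    W=GAP/2+0.0155
    for r,b in rows:
        q=tcp(r[:2],r[2],b)[:2]; g=f(r[2]); l=np.array([g[1],-g[0]])
        for n,o in OBS.items():
            D=np.array(o)-q; dx=np.maximum(abs(D@l)-W,0); dy=np.maximum(abs(D@g)-.012,0)
            m=min(np.hypot(dx,dy).min(), (np.linalg.norm(np.array(o)-r[:2],axis=1)-.02).min())
            best[n]=min(best.get(n,9),m)
    print(k,{n:round(v*1000,1) for n,v in best.items()})
def run(k,s):
    P=PATHS[k]; x,y,a=P['start']
    manip.move_ptp(tcp((x,y),a,.02,ZH),rot(a,s))
    manip.move_l(tcp((x,y),a,.02,ZP),max_speed=.12)
    print('down',manip.current_ee_pos().round(4),np.round(manip.current_force(),2))
    manip.move_l(tcp((x,y),a,.0),max_speed=.05)
    prev=np.array([x,y,a])
    for p in P['pts']:
        p=np.array(p,float); n=max(1,int(np.ceil(abs(p[2]-prev[2])/12)))
        for i in range(1,n+1):
            q=prev+(p-prev)*i/n
            manip.move_l(tcp(q[:2],q[2]),rot(q[2],s),max_speed=.08)
        prev=p
        print(manip.current_ee_pos().round(4),np.round(manip.current_force(),2),manip.current_time())
    manip.move_l(tcp(prev[:2],prev[2],.03),max_speed=.08)
    manip.move_l(tcp(prev[:2],prev[2],.03,ZH),max_speed=.2)
if __name__=='__main__':
    for k in (1,0,2):
        check(k)
        for s in(1,-1):
            P=PATHS[k]
            L=[manip.inverse_kinematics(tcp(p[:2],p[2],0,z),rot(p[2],s)) for p in [P['start']]+P['pts'] for z in (ZP,ZH)]
            print(s,[None if j is None else round(float(j[5]),2) for j in L])
E
python3 push.py
```

```text
seg dir -6  facing -5->-5 len 0.117
 seg dir 0  facing -5->0 len 0.080
 seg dir 4  facing 0->0 len 30.171
1 {'tag0': np.float64(15.9), 'tag1': np.float64(19.8), 'redA': np.float64(124.8), 'redB': np.float64(96.2), 'redC': np.float64(3.4), 'stamp': np.float64(54.6), 'walls': np.float64(106.6)}
1 [-0.5, -0.5, -0.31, -0.31, -0.08, -0.08, None, None]
-1 [2.64, 2.64, 2.83, 2.83, None, None, None, None]
 seg dir -52  facing -38->-38 len 0.128
 seg dir -21  facing -38->-18 len 0.043
 seg dir 3  facing -18->0 len 0.065
 seg dir 11  facing 0->12 len 0.061
 seg dir 93  facing 12->12 len 51.972
0 {'tag0': np.float64(16.3), 'tag1': np.float64(17.5), 'redA': np.float64(22.7), 'redB': np.float64(45.0), 'redC': np.float64(25.1), 'stamp': np.float64(141.2), 'walls': np.float64(63.5)}
1 [-1.0, -1.0, -0.93, -0.93, -0.53, -0.53, -0.1, -0.1, 0.23, 0.23, None, None]
-1 [2.14, 2.14, 2.21, 2.21, 2.61, 2.61, None, None, None, None, None, None]
 seg dir 55  facing 42->42 len 0.114
 seg dir 21  facing 42->18 len 0.053
 seg dir -4  facing 18->0 len 0.065
 seg dir -17  facing 0->-14 len 0.063
 seg dir -86  facing -14->-14 len 51.998
2 {'tag0': np.float64(19.5), 'tag1': np.float64(13.3), 'redA': np.float64(154.4), 'redB': np.float64(104.1), 'redC': np.float64(104.3), 'stamp': np.float64(82.2), 'walls': np.float64(84.8)}
1 [0.21, 0.21, 0.42, 0.42, 0.1, 0.1, -0.1, -0.1, -0.23, -0.23, None, None]
-1 [None, None, -2.72, -2.72, None, None, None, None, None, None, None, None]
```

```bash
sed -i 's/bay(0,30)/bay(0,.03)/; s/bay(52,0)/bay(.052,0)/; s/bay(-52,0)/bay(-.052,0)/; s/-0.1665,-5),pts=\[(0.535,-0.05,-5)/-0.1665,12),pts=[(0.536,-0.07,8)/' push.py; python3 push.py
```

```text
seg dir -7  facing 12->8 len 0.097
 seg dir -1  facing 8->0 len 0.100
 seg dir -2  facing 0->0 len 0.202
1 {'tag0': np.float64(17.6), 'tag1': np.float64(17.7), 'redA': np.float64(130.0), 'redB': np.float64(101.1), 'redC': np.float64(15.6), 'stamp': np.float64(56.3), 'walls': np.float64(50.9)}
1 [-0.21, -0.21, -0.12, -0.12, -0.08, -0.08, 0.29, 0.29]
-1 [None, None, None, None, None, None, -2.85, -2.85]
 seg dir -52  facing -38->-38 len 0.128
 seg dir -21  facing -38->-18 len 0.043
 seg dir 3  facing -18->0 len 0.065
 seg dir 11  facing 0->12 len 0.061
 seg dir 15  facing 12->12 len 0.123
0 {'tag0': np.float64(16.3), 'tag1': np.float64(17.5), 'redA': np.float64(22.7), 'redB': np.float64(45.0), 'redC': np.float64(25.1), 'stamp': np.float64(141.2), 'walls': np.float64(11.0)}
1 [-1.0, -1.0, -0.93, -0.93, -0.53, -0.53, -0.1, -0.1, 0.23, 0.23, 0.43, 0.43]
-1 [2.14, 2.14, 2.21, 2.21, 2.61, 2.61, None, None, None, None, -2.71, -2.71]
 seg dir 55  facing 42->42 len 0.114
 seg dir 21  facing 42->18 len 0.053
 seg dir -4  facing 18->0 len 0.065
 seg dir -17  facing 0->-14 len 0.063
 seg dir -18  facing -14->-14 len 0.132
2 {'tag0': np.float64(19.5), 'tag1': np.float64(13.3), 'redA': np.float64(154.4), 'redB': np.float64(104.1), 'redC': np.float64(104.3), 'stamp': np.float64(82.2), 'walls': np.float64(14.3)}
1 [0.21, 0.21, 0.42, 0.42, 0.1, 0.1, -0.1, -0.1, -0.23, -0.23, 0.03, 0.03]
-1 [None, None, -2.72, -2.72, None, None, None, None, None, None, None, None]
```

Every clearance is at least 11 mm. I'll set the finger gap, go down behind token1 and check the geometry before pushing.

```bash
python3 - <<'E'
from push import *
manip.set_gripper(OPEN); print('grip',manip.current_grip_width())
x,y,a=PATHS[1]['start']
manip.move_ptp(tcp((x,y),a,.02,ZH),rot(a,1))
manip.move_l(tcp((x,y),a,.02,ZP),max_speed=.12)
print(manip.current_ee_pos(),manip.current_force(),manip.current_time())
pw,d,c=save('wrist','w1'); ps,_,_=save('side','s1')
cv2.imwrite('pics/s1c.png',cv2.resize(cv2.cvtColor(ps,cv2.COLOR_RGB2BGR)[120:270,200:400],None,fx=4,fy=4))
E
```

```text
grip 0.32682422059932137
[ 0.53853231 -0.21105694  0.0036942 ] [-0.12060723  1.27902544  0.52463127] 3.5833
```

View pics/w1.png

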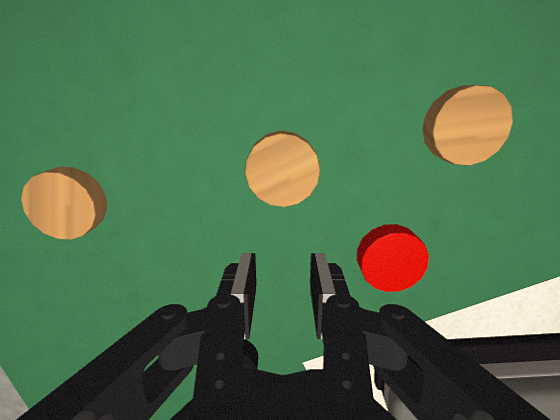

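View pics/s1c.png

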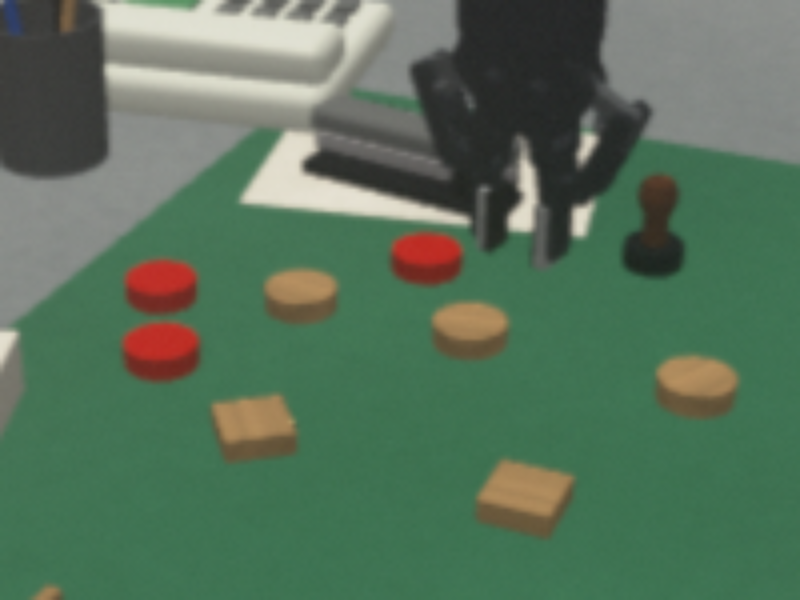

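The wrist view shows token1 at (282,170), centred between the fingertips at x≈245 and 320. The side view shows the fingers down beside the desk, clear of the red disc and the stamp. I'll push token1 now.

```bash
python3 - <<'E'
from push import *
P=PATHS[1]; P['pts']
s=1; prev=np.array(P['start'],float)
manip.move_l(tcp(prev[:2],prev[2]),max_speed=.05)
for p in P['pts'][:1]:
    p=np.array(p); manip.move_l(tcp(p[:2],p[2]),rot(p[2],s),max_speed=.08); prev=p
print(manip.current_ee_pos(),manip.current_force(),manip.current_time())
save('wrist','w2')
E
```

```text
[ 0.53258386 -0.09543064  0.00300959] [-0.63475319 -0.37600865 -0.28012818] 5.5917
```

View pics/w2.png

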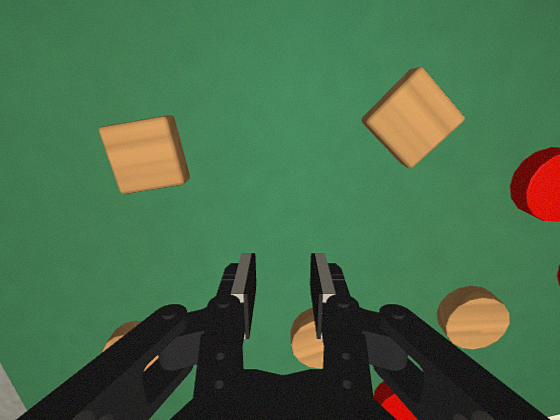

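The wrist view shows token1 left behind the fingers, around (310,340), so it wasn't carried along. I'll look from the other cameras before moving.

```bash
python3 - <<'E'
from push import *
p,_,_=save('top','t2'); ps,_,_=save('side','s2')
cv2.imwrite('pics/s2c.png',cv2.resize(cv2.cvtColor(ps,cv2.COLOR_RGB2BGR)[120:270,200:400],None,fx=4,fy=4))
cv2.imwrite('pics/t2c.png',cv2.resize(cv2.cvtColor(p,cv2.COLOR_RGB2BGR)[130:330,220:440],None,fx=3,fy=3))
E
python3 meas.py t2
```

```text
wood [411.4  56.4] 113 w [ 0.9207 -0.319 ] depth med [ 0.861  -0.2877  0.1167] size [0.075 0.008]
wood [341.1 182.8] 184 w [ 0.6524 -0.1661] depth med [ 0.6518 -0.1659  0.0144] size [0.022 0.038]
wood [132.7 244.9] 1303 w [0.5329 0.2366] depth med [0.5408 0.2564 0.0243] size [0.204 0.137]
[[0.433, 0.2773], [0.6365, 0.268], [0.6195, 0.1319], [0.4181, 0.1472]]
red [327.8 150.2] 289 w [ 0.7195 -0.1417] depth med [ 0.7194 -0.1417  0.0143] size [0.036 0.037]
red [296.9 167. ] 271 w [ 0.6853 -0.0801] depth med [ 0.685  -0.0803  0.0144] size [0.036 0.037]
red [378.9 209.1] 217 w [ 0.5994 -0.2373] depth med [ 0.5992 -0.237   0.0143] size [0.037 0.026]
```

View pics/s2c.png

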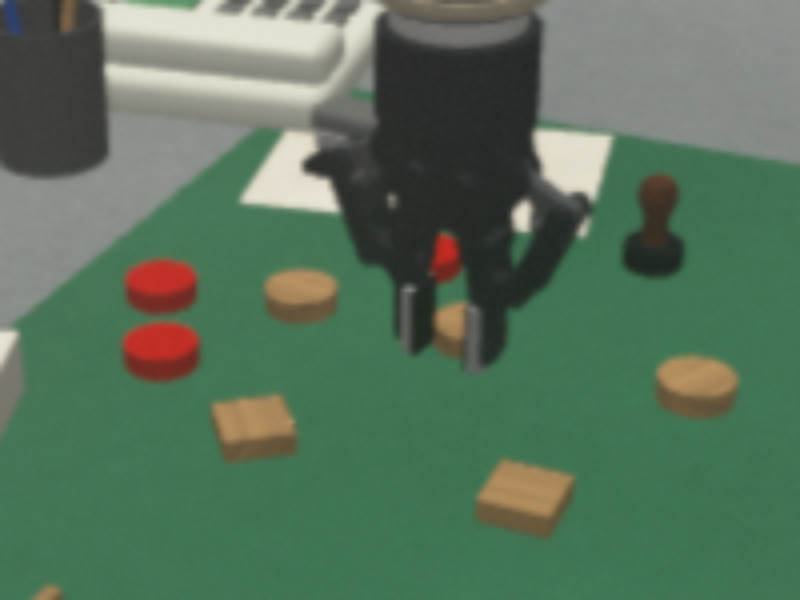

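View pics/t2c.png

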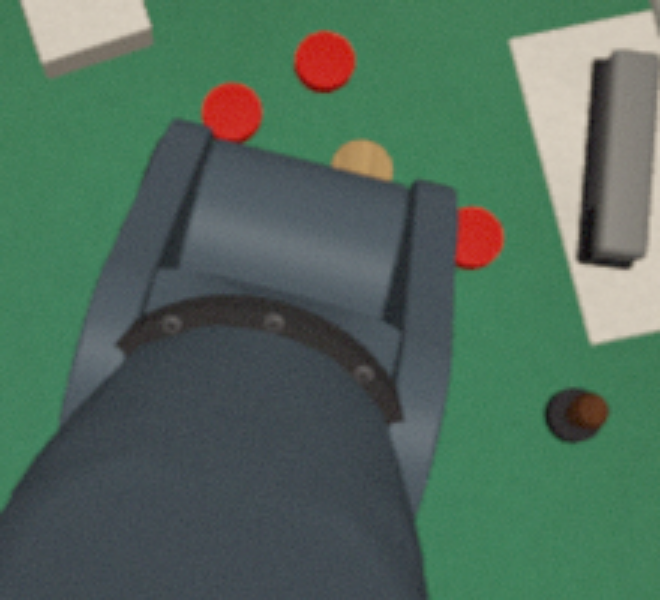

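In the side view token1 hasn't moved and the fingers passed above it, so the tips sit well above the nominal TCP at this opening. I'll measure the tip height from the side depth image.

```bash
python3 - <<'E'
from h import *
z=np.load('pics/s2.npz'); d,K,R,t=[z[k] for k in 'dKRt']; p=z['p']
vv,uu=np.mgrid[0:420,0:560]
Q=R.T@(np.linalg.inv(K)@np.c_[uu.ravel(),vv.ravel(),np.ones(uu.size)].T*d.ravel()-t[:,None])
Q=Q.reshape(3,420,560)
for u in range(300,330,2):
    col=[(v,)+tuple(Q[:,v,u].round(3)) for v in range(190,216,3)]
    print(u,[ (c[0],float(c[2]),float(c[3])) for c in col])
E
```

```text
300 [(190, -0.088, 0.073), (193, -0.087, 0.067), (196, -0.085, 0.062), (199, -0.085, 0.055), (202, -0.088, 0.047), (205, -0.087, 0.041), (208, -0.139, 0.001), (211, -0.126, 0.002), (214, -0.114, 0.002)]
302 [(190, -0.089, 0.073), (193, -0.084, 0.07), (196, -0.086, 0.062), (199, -0.084, 0.057), (202, -0.086, 0.049), (205, -0.085, 0.043), (208, -0.087, 0.035), (211, -0.127, 0.002), (214, -0.117, 0.002)]
304 [(190, -0.093, 0.072), (193, -0.09, 0.067), (196, -0.09, 0.06), (199, -0.091, 0.053), (202, -0.092, 0.046), (205, -0.094, 0.038), (208, -0.091, 0.033), (211, -0.131, 0.001), (214, -0.118, 0.002)]
306 [(190, -0.099, 0.069), (193, -0.1, 0.062), (196, -0.1, 0.055), (199, -0.095, 0.052), (202, -0.101, 0.042), (205, -0.101, 0.035), (208, -0.144, 0.001), (211, -0.134, -0.0), (214, -0.121, 0.001)]
308 [(190, -0.105, 0.067), (193, -0.107, 0.059), (196, -0.106, 0.053), (199, -0.107, 0.045), (202, -0.109, 0.038), (205, -0.151, 0.005), (208, -0.145, 0.001), (211, -0.133, 0.001), (214, -0.126, -0.001)]
310 [(190, -0.22, 0.002), (193, -0.213, -0.001), (196, -0.193, 0.002), (199, -0.161, 0.014), 
[... 1212 characters left out ...]
.085, 0.059), (205, -0.085, 0.053), (208, -0.082, 0.048), (211, -0.149, -0.0), (214, -0.134, 0.002)]
324 [(190, -0.085, 0.086), (193, -0.082, 0.081), (196, -0.083, 0.074), (199, -0.094, 0.061), (202, -0.089, 0.058), (205, -0.095, 0.048), (208, -0.092, 0.043), (211, -0.149, 0.0), (214, -0.138, 0.0)]
326 [(190, -0.084, 0.087), (193, -0.077, 0.085), (196, -0.08, 0.077), (199, -0.099, 0.059), (202, -0.17, 0.01), (205, -0.168, 0.004), (208, -0.16, 0.002), (211, -0.149, 0.001), (214, -0.139, 0.001)]
328 [(190, -0.077, 0.092), (193, -0.078, 0.085), (196, -0.078, 0.079), (199, -0.199, 0.001), (202, -0.188, 0.0), (205, -0.177, -0.001), (208, -0.162, 0.002), (211, -0.155, -0.001), (214, -0.14, 0.001)]
```

```bash
python3 - <<'E'
from h import *
def cloud(n):
    z=np.load(f'pics/{n}.npz'); d,K,R,t=[z[k] for k in 'dKRt']
    vv,uu=np.mgrid[0:420,0:560]
    Q=R.T@(np.linalg.inv(K)@np.c_[uu.ravel(),vv.ravel(),np.ones(uu.size)].T*d.ravel()-t[:,None])
    return Q.reshape(3,420,560),d,R,t
for n in('w1','w2'):
    Q,d,R,t=cloud(n); print(n,'cam pos',-R.T@t, 'optical',R[2])
    for v,u in [(170,282),(100,282),(258,244),(265,246),(280,248),(258,318),(265,318),(280,316),(300,250),(260,400),(155,145)]: print((u,v),Q[:,v,u].round(4),d[v,u].round(3))
Q,d,R,t=cloud('s1')
# points near tcp
for tc,n in (((.5385,-.211),'s1'),((.5326,-.0954),'s2')):
    Q,d,R,t=cloud(n); s=(np.hypot(Q[0]-tc[0],Q[1]-tc[1])<.04)&(Q[2]>.018)&(d>0)
    zz=Q[2][s]; print(n,s.sum(),np.percentile(zz,[0,1,3,5,10,20]).round(3))
print(manip.current_qpos(),manip.current_ee_pos())
E
```

```text
w1 cam pos [ 0.55431479 -0.12788171  0.17505039] optical [-0.06759496 -0.32142009 -0.94452107]
(282, 170) [ 0.5463 -0.1643  0.0144] 0.164
(282, 100) [ 0.5534 -0.1305  0.0014] 0.165
(244, 258) [ 0.5209 -0.1965  0.0416] 0.15
(246, 265) [ 0.5228 -0.1963  0.0491] 0.143
(248, 280) [ 0.5244 -0.1979  0.0595] 0.134
(318, 258) [ 0.5556 -0.2041  0.0411] 0.151
(318, 265) [ 0.5549 -0.2033  0.0487] 0.143
(316, 280) [ 0.5528 -0.2032  0.0606] 0.132
(250, 300) [ 0.5229 -0.2076  0.0599] 0.137
(400, 260) [ 0.602  -0.2302  0.0147] 0.181
(145, 155) [ 0.4725 -0.1432  0.0008] 0.175
w2 cam pos [ 0.542697   -0.01129793  0.17437943] optical [-0.04598888 -0.32494408 -0.9446144 ]
(282, 170) [ 0.5366 -0.0508  0.0017] 0.176
(282, 100) [ 0.5418 -0.0138  0.0013] 0.164
(244, 258) [ 0.5141 -0.0817  0.0415] 0.15
(246, 265) [ 0.5157 -0.0822  0.0475] 0.144
(248, 280) [ 0.5179 -0.0822  0.0603] 0.132
(318, 258) [ 0.5491 -0.0868  0.041 ] 0.15
(318, 265) [ 0.5484 -0.0866  0.0478] 0.144
(316, 280) [ 0.5463 -0.0871  0.0588] 0.134
(250, 300) [ 0.5169 -0.0926  0.0598] 0.136
(400, 260) [ 6.019e-01 -1.185e-01  2.000e-04] 0.197
(145, 155) [ 0.4685 -0.0305  0.0141] 0.161
s1 2837 [0.033 0.039 0.047 0.053 0.07  0.099]
s2 3310 [0.032 0.038 0.046 0.053 0.07  0.098]
[-2.63260866e-01  6.22507133e-01  1.80816752e+00 -4.43136547e-06
  7.10865356e-01 -1.23128051e-01] [ 0.53251448 -0.09536291  0.00298519]
```

Wrist and side depth both put the tips at z≈0.033–0.04 while the TCP reads 0.003, so they're about 32 mm higher than reported. XY agrees: the front faces sit 11 mm ahead of the TCP. Nothing was disturbed. I'll go back behind token1 and lower in guarded steps, watching both force and tip height.

```bash
cat >> h.py <<'E'
def tipz(name):
    c=manip.get_calibration('side'); tc=manip.current_ee_pos(); p,d=manip.grab_frame('side')
    cv2.imwrite(f'pics/{name}.png',cv2.cvtColor(p,cv2.COLOR_RGB2BGR))
    K,R,t=c['camera_matrix'],c['R'],c['t']; vv,uu=np.mgrid[0:420,0:560]
    Q=R.T@(np.linalg.inv(K)@np.c_[uu.ravel(),vv.ravel(),np.ones(uu.size)].T*d.ravel()-np.asarray(t)[:,None])
    dark=p.reshape(-1,3).max(1)<70
    s=(np.hypot(Q[0]-tc[0],Q[1]-tc[1])<.03)&(d.ravel()>0)&dark&(Q[2]>.003)
    return np.percentile(Q[2][s],[0,.5,1,2,4]).round(4)
E
python3 - <<'E'
from push import *
x,y,a=PATHS[1]['start']
q=manip.current_ee_pos()
manip.move_l([q[0],q[1],.06],max_speed=.2)
manip.move_l(tcp((x,y),a,.02,.06),rot(a,1),max_speed=.2)
for z in (.003,-.008,-.015):
    manip.move_l(tcp((x,y),a,.02,z),max_speed=.05)
    print(z,manip.current_ee_pos().round(4),manip.current_force().round(2),tipz('g%d'%int(z*1000+50)),manip.current_time())
E
```

```text
0.003 [ 0.5382 -0.2109  0.0033] [-0.69  0.34  0.9 ] [0.0333 0.0362 0.0373 0.0418 0.046 ] 8.2417
-0.008 [ 0.5378 -0.2107 -0.0085] [ 0.59 -0.72  0.16] [0.0205 0.0238 0.0261 0.0297 0.0328] 8.6583
-0.015 [ 0.5378 -0.2107 -0.0154] [ 0.3  -0.27  0.12] [0.0161 0.0182 0.0204 0.0234 0.0272] 9.0
```

```bash
python3 - <<'E'
from push import *
x,y,a=PATHS[1]['start']
for z in (-.020,-.023,-.025):
    manip.move_l(tcp((x,y),a,.02,z),max_speed=.03)
    f_=manip.current_force().round(2); print(z,manip.current_ee_pos().round(4),f_)
    if abs(f_[2])>4: break
p,_,_=save('side','s3')
cv2.imwrite('pics/s3c.png',cv2.resize(cv2.cvtColor(p,cv2.COLOR_RGB2BGR)[150:230,270:370],None,fx=8,fy=7,interpolation=cv2.INTER_CUBIC))
E
```

```text
-0.02 [ 0.538  -0.2107 -0.0202] [-0.13 -0.11  1.27]
-0.023 [ 0.538  -0.2107 -0.0232] [0.36 0.18 0.3 ]
-0.025 [ 0.538  -0.2108 -0.0251] [0.04 0.34 0.29]
```

View pics/s3c.png

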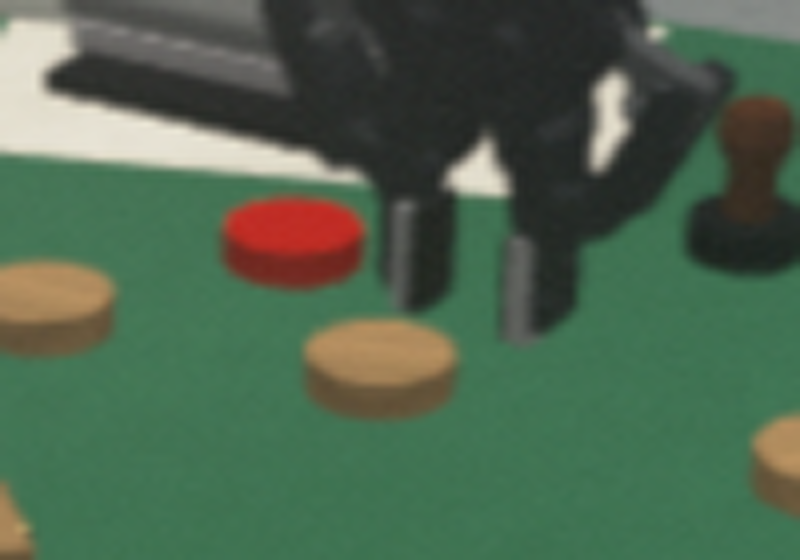

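The fingers are now at desk height behind token1 with no contact force. The red disc, at (295,240) in the crop, is clear of the left finger. I'll push the first leg and check it.

```bash
sed -i 's/^ZP=0.003; ZH=0.11/ZP=-0.025; ZH=0.07/' push.py; python3 - <<'E'
from push import *
P=PATHS[1]; s=1; prev=np.array(P['start'],float)
manip.move_l(tcp(prev[:2],prev[2]),max_speed=.05)
for p in P['pts'][:1]:
    p=np.array(p); manip.move_l(tcp(p[:2],p[2]),rot(p[2],s),max_speed=.08); prev=p
print(manip.current_ee_pos(),manip.current_force(),manip.current_time())
save('wrist','w3')
E
```

```text
[ 0.53257095 -0.0954029  -0.02497945] [-0.42728778  0.40825448 -0.32037959] 11.775
```

View pics/w3.png

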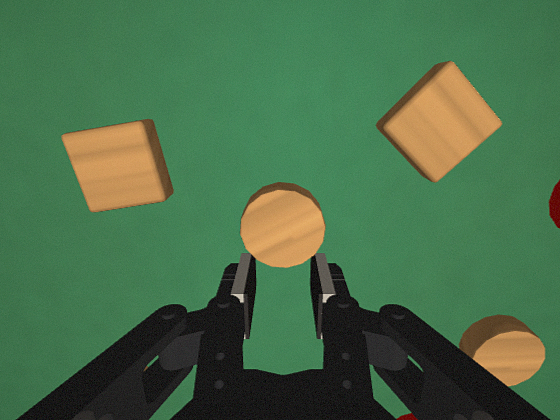

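Token1, at (283,225), is now held flat and symmetrically in the two-finger cradle between the tags. I'll continue into the bay, keeping the wrist pictures as a check.

```bash
python3 - <<'E'
from push import *
P=PATHS[1]; s=1; prev=np.array(P['pts'][0],float)
for p in P['pts'][1:]:
    p=np.array(p); manip.move_l(tcp(p[:2],p[2]),rot(p[2],s),max_speed=.1); prev=p
print(manip.current_ee_pos(),manip.current_force(),manip.current_time())
save('wrist','w4')
manip.move_l(tcp(prev[:2],prev[2],.03),max_speed=.08)
manip.move_l(tcp(prev[:2],prev[2],.03,ZH),max_speed=.2)
x,y,a=PATHS[0]['start']
manip.move_ptp(tcp((x,y),a,.02,ZH),rot(a,1))
save('top','t4'); save('wrist','w5'); print(manip.current_time())
a=cv2.imread('pics/w4.png');b=cv2.imread('pics/t4.png'); cv2.imwrite('pics/m4.png',cv2.resize(np.hstack([a,b]),(800,300)))
E
python3 meas.py t4
```

```text
[ 0.52693305  0.20632876 -0.02501772] [-0.8270689   0.44137303 -0.29300263] 15.15
17.9417
wood [273.6 205.9] 346 w [ 0.6073 -0.034 ] depth med [ 0.6069 -0.0347  0.0142] size [0.037 0.037]
wood [132.5 224.7] 975 w [0.5722 0.2394] depth med [0.5893 0.2576 0.0236] size [0.207 0.111]
[[0.5348, 0.3465], [0.6897, 0.21], [0.6133, 0.1298], [0.4635, 0.2664]]
wood [136.6 248.4] 349 w [0.5262 0.2287] depth med [0.5264 0.2281 0.0143] size [0.038 0.041]
red [296.6 167.5] 272 w [ 0.6844 -0.0795] depth med [ 0.6845 -0.0801  0.0144] size [0.034 0.039]
```

View pics/m4.png

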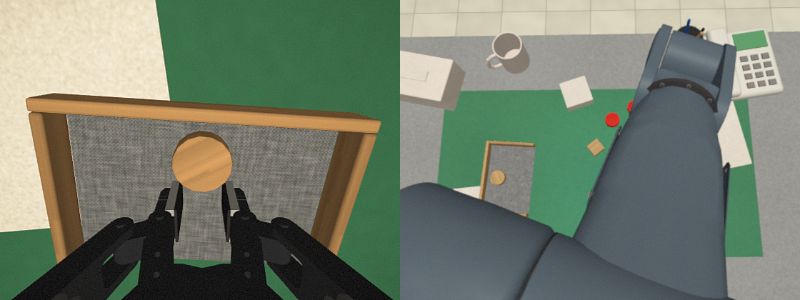

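View pics/w5.png

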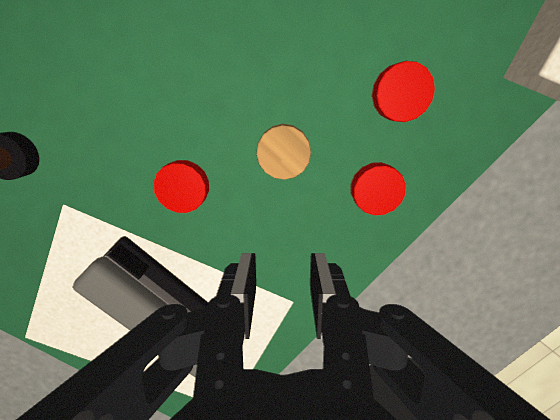

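Token1 is at (0.526, 0.229), well inside the bay. Token0 is centred ahead of the fingers at (284,152) with red discs clear on both sides. Token0 is next.

```bash
python3 - <<'E'
from push import *
s=1; P=PATHS[0]; prev=np.array(P['start'],float)
manip.move_l(tcp(prev[:2],prev[2],.02),max_speed=.12)
print(manip.current_force().round(2))
manip.move_l(tcp(prev[:2],prev[2]),max_speed=.05)
def go(p,v=.08):
    global prev
    p=np.array(p,float); n=max(1,int(np.ceil(abs(p[2]-prev[2])/12)))
    for i in range(1,n+1):
        q=prev+(p-prev)*i/n; manip.move_l(tcp(q[:2],q[2]),rot(q[2],s),max_speed=v)
    prev=p
for p in P['pts'][:2]: go(p)
print(manip.current_ee_pos(),manip.current_force().round(2),manip.current_time())
save('wrist','w6')
E
```

```text
[-0.09  0.45  0.42]
[ 0.5383631  -0.0694819  -0.02486108] [-0.01  0.27 -0.35] 22.0083
```

View pics/w6.png

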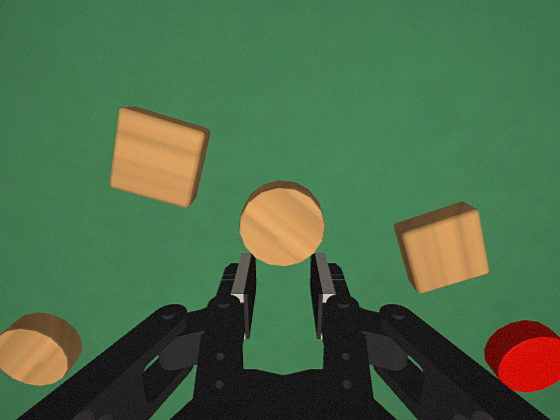

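Token0, at (282,223), is in the cradle between the tags with room on both sides. I'll take it into the bay and then approach token2.

```bash
python3 - <<'E'
from push import *
s=1; P=PATHS[0]; prev=np.array(P['pts'][1],float)
def go(p,v=.1):
    global prev
    p=np.array(p,float); n=max(1,int(np.ceil(abs(p[2]-prev[2])/12)))
    for i in range(1,n+1):
        q=prev+(p-prev)*i/n; manip.move_l(tcp(q[:2],q[2]),rot(q[2],s),max_speed=v)
    prev=p
for p in P['pts'][2:]: go(p)
print(manip.current_ee_pos(),manip.current_force().round(2),manip.current_time())
save('wrist','w7')
manip.move_l(tcp(prev[:2],prev[2],.03),max_speed=.08)
manip.move_l(tcp(prev[:2],prev[2],.03,ZH),max_speed=.2)
x,y,a=PATHS[2]['start']
manip.move_ptp(tcp((x,y),a,.02,ZH),rot(a,1))
save('top','t8'); save('wrist','w8'); print(manip.current_time())
a,b=[cv2.imread(f'pics/{n}.png') for n in('w7','w8')]; cv2.imwrite('pics/m8.png',cv2.resize(np.hstack([a,b]),(800,300)))
E
python3 meas.py t8
```

```text
[ 0.57155351  0.17347917 -0.02500672] [-0.91 -0.08 -0.64] 25.1417
27.8583
wood [412.2  55.2] 81 w [ 0.9234 -0.3208] depth med [ 0.8612 -0.288   0.118 ] size [0.075 0.008]
wood [273.6 205.8] 347 w [ 0.6075 -0.0339] depth med [ 0.607  -0.0347  0.0142] size [0.036 0.037]
wood [133.6 246.4] 1098 w [0.53   0.2348] depth med [0.537  0.2559 0.0247] size [0.202 0.137]
[[0.433, 0.2773], [0.6351, 0.2707], [0.6199, 0.1344], [0.4196, 0.147]]
wood [154.8 222.6] 339 w [0.5759 0.1961] depth med [0.5751 0.1955 0.0142] size [0.039 0.037]
wood [136.4 248.2] 356 w [0.5265 0.229 ] depth med [0.5266 0.2284 0.0143] size [0.041 0.038]
wood [273.  278.3] 364 w [ 0.4681 -0.0328] depth med [ 0.4685 -0.0328  0.0144] size [0.034 0.035]
wood [341.7 301.9] 365 w [ 0.4241 -0.1605] depth med [ 0.4239 -0.1604  0.0145] size [0.039 0.036]
red [327.8 150.2] 288 w [ 0.7196 -0.1417] depth med [ 0.7193 -0.1418  0.0141] size [0.036 0.037]
red [296.8 167.4] 286 w [ 0.6845 -0.0798] depth med [ 0.6843 -0.0802  0.0139] size [0.036 0.039]
red [376.7 209. ] 305 w [ 0.5997 -0.233 ] depth med [ 0.5994 -0.233   0.0143] size [0.037 0.035]
```

View pics/m8.png

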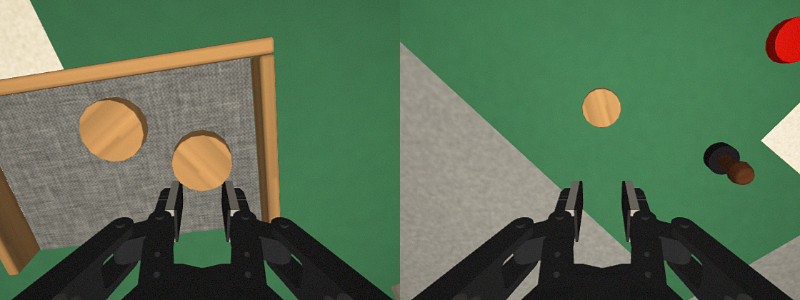

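View pics/t8.png

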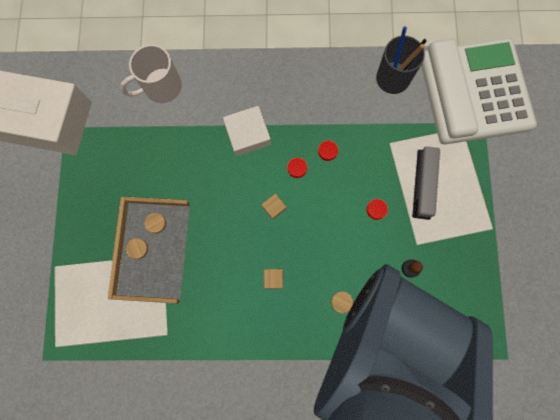

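Token0 is at (0.576, 0.196), inside the bay, and the tags and red discs haven't moved. Token2 is centred ahead of the fingers with the stamp well to the side. Pushing token2.

```bash
python3 - <<'E'
from push import *
s=1; P=PATHS[2]; prev=np.array(P['start'],float)
manip.move_l(tcp(prev[:2],prev[2],.02),max_speed=.12)
print(manip.current_force().round(2))
manip.move_l(tcp(prev[:2],prev[2]),max_speed=.05)
def go(p,v=.08):
    global prev
    p=np.array(p,float); n=max(1,int(np.ceil(abs(p[2]-prev[2])/12)))
    for i in range(1,n+1):
        q=prev+(p-prev)*i/n; manip.move_l(tcp(q[:2],q[2]),rot(q[2],s),max_speed=v)
    prev=p
for p in P['pts'][:2]: go(p)
print(manip.current_ee_pos(),manip.current_force().round(2),manip.current_time())
save('wrist','w9')
E
```

```text
[-0.85  0.77  0.28]
[ 0.52880089 -0.06936941 -0.02508678] [-0.39 -1.01 -0.02] 31.8917
```

View pics/w9.png

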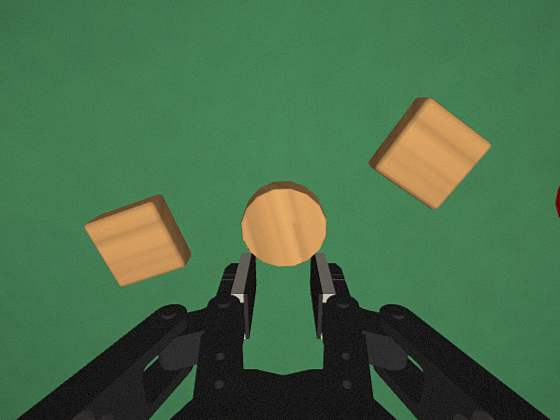

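Token2, at (284,224), is in the cradle and clear of both tags. I'll finish the push, retreat and check.

```bash
python3 - <<'E'
from push import *
s=1; P=PATHS[2]; prev=np.array(P['pts'][1],float)
def go(p,v=.1):
    global prev
    p=np.array(p,float); n=max(1,int(np.ceil(abs(p[2]-prev[2])/12)))
    for i in range(1,n+1):
        q=prev+(p-prev)*i/n; manip.move_l(tcp(q[:2],q[2]),rot(q[2],s),max_speed=v)
    prev=p
for p in P['pts'][2:]: go(p)
print(manip.current_ee_pos(),manip.current_force().round(2),manip.current_time())
manip.move_l(tcp(prev[:2],prev[2],.03),max_speed=.08)
manip.move_l(tcp(prev[:2],prev[2],.03,.13),max_speed=.2)
manip.move_j([-1.204,0.351,1.652,0,1.139,-0.085])
manip.dwell(.3)
save('top','t10'); save('side','s10'); print(manip.current_time())
for u in ('stamp','stapler','notes'):
    print(u,[(np.round(r['at'],3),round(r['confidence'],2)) for r in manip.look_for('top',u)][:2])
C_,Yw=C,Y
for k in [(0.5265,.229),(0.5759,.1961)]: print(k)
E
python3 meas.py t10
python3 - <<'E'
import cv2,numpy as np
a=cv2.imread('pics/t0.png') if 0 else cv2.imread('pics/top0.png'); b=cv2.imread('pics/t10.png'); d=cv2.absdiff(a,b)
cv2.imwrite('pics/diff.png',cv2.resize(np.hstack([b,cv2.convertScaleAbs(d,alpha=2)]),(800,300)))
E
```

```text
[ 0.47939496  0.1803679  -0.02500252] [ 0.83 -0.33  0.32] 35.275
39.5917
stamp [(array([ 0.481, -0.284,  0.013]), 0.54)]
stapler [(array([ 0.643, -0.322,  0.045]), 0.6), (array([0.523, 0.205, 0.003]), 0.58)]
notes [(array([0.755, 0.016, 0.034]), 0.94)]
(0.5265, 0.229)
(0.5759, 0.1961)
wood [273.6 205.8] 345 w [ 0.6074 -0.034 ] depth med [ 0.6072 -0.0348  0.0142] size [0.037 0.037]
wood [134.2 246.6] 1024 w [0.5297 0.2336] depth med [0.5354 0.2538 0.0248] size [0.203 0.137]
[[0.4327, 0.2774], [0.6352, 0.2705], [0.6199, 0.1344], [0.4192, 0.1473]]
wood [154.7 222.6] 337 w [0.5761 0.1964] depth med [0.5754 0.1964 0.0142] size [0.039 0.037]
wood [136.4 248.2] 351 w [0.5265 0.229 ] depth med [0.5266 0.2284 0.0144] size [0.041 0.038]
wood [148.2 276.4] 355 w [0.4727 0.2034] depth med [0.4732 0.2032 0.0144] size [0.038 0.04 ]
wood [273.  278.3] 367 w [ 0.4681 -0.0327] depth med [ 0.4686 -0.0328  0.0144] size [0.034 0.035]
red [327.8 150.2] 287 w [ 0.7196 -0.1418] depth med [ 0.7192 -0.1418  0.0141] size [0.036 0.037]
red [296.8 167.4] 290 w [ 0.6846 -0.0799] depth med [ 0.6841 -0.0802  0.0142] size [0.037 0.037]
red [376.6 208.9] 305 w [ 0.5998 -0.233 ] depth med [ 0.5994 -0.2327  0.0144] size [0.037 0.037]
```

View pics/diff.png

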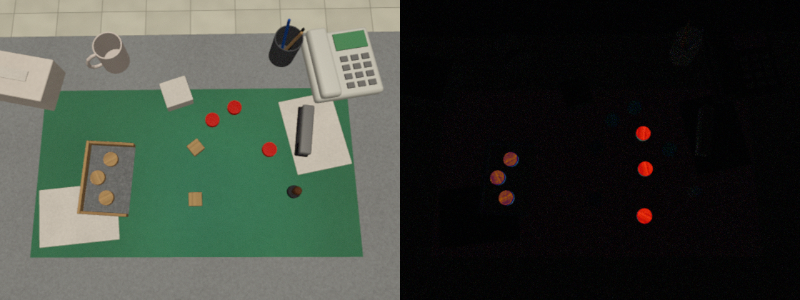

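View pics/s10.png

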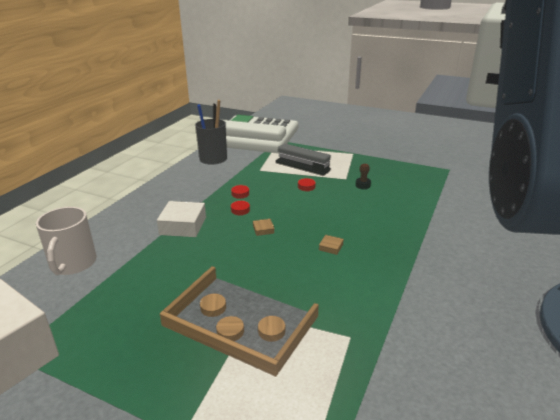

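The before/after difference shows only the three tokens changed: gone from their old spots and now inside the bay. Both views show them lying flat with the robot clear, so I'm handing in.

```bash
python3 -c "
from bench import manip
manip.sign_off(); print(manip.current_time())"
```

```text
the job is handed in; nothing more can be done
the job is handed in; nothing more can be done
```

All three wooden tokens are inside the bay, and I handed the job in at about 39.6 s on the robot's clock, against the 72 s limit. I pushed each one flat with the two fingers set 28 mm apart, one at a time, through the gap between the key tags and in at the open side.

**Final checks:**
- **Tokens:** they lie at (0.526, 0.229), (0.576, 0.196) and (0.473, 0.203). By my measurements each is at least about 8 mm from the nearest wall and well inside the opening. Their tops are at z ≈ 14 mm, so they are flat.
- **Everything else:** the before/after top pictures differ only at the tokens. The tags and red discs measured within 1 mm of where they started. The robot was back at its start pose, touching nothing.

**What disagreed:**
- **Finger height:** the fingertips were about 31 mm higher than the reported TCP height, by both side and wrist depth. My first push of token1 therefore passed over it without moving anything. I lowered in steps while watching the force, to a reported z of -0.025 m, and pushed from there.
- **Detector:** `look_for` also gave some wrong labels, such as red discs reported as tokens. I took the token, tag and bay positions from colour and depth instead.

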